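# Slide the spice tray past its spring catch

## Task

Park the spice tray: with your fingertips hold the long steel catch bar down, and while it is down push the tray by its tab over the catch and on to the far end of its slide, until the bolt springs back up behind the tray and locks it in. Push only: the spice jars ride along standing in the tray and are not lifted or knocked over, and the other things on the counter stay where they are.

Things in the scene. Friction and masses are not known exactly. Their poses are not given: they have to be found in the camera images.
- slide: Fixed frame of the spice slide: black base, two aluminium rails (tops 58 mm above the counter), along its y axis from -225 to +185 mm, x from -88.5 to +45.5 mm. Origin on the counter, straight under the bolt. The tray slides along +y to its parked end. Catch bar and tab are on the -x side, which faces the robot. z is up. An end block at y 157 to 169 mm is 78 mm high.
- tray: The pale wooden tray, 130 mm long (frame y), 70 wide; origin at the centre of its underside, 47 mm above the counter; axes as the frame's. Held in the rails, so it only slides along frame y, with about 2 N of friction, and stays where left. With its origin at frame y = t: front edge t+65 mm, rear edge t-65 mm. The raised bolt stops it at t = -73; wholly past the bolt above t = +73; end stop at t = +92 mm.
- catch (a joint): How far the spring catch (bar and bolt, one steel part) is pressed down, m; 0 up, 0.013 bottom stop. It takes 2 N at the top, 5 N at the bottom, and springs up when let go. The bolt stands 9 mm above the tray's underside, so it frees the tray when pressed more than 0.009; a tray over the bolt keeps it at 0.009.
- bar_top (a point): Centre of the top face of the catch bar, a flat steel bar 135 mm long (frame y -165 to -30 mm), 28 mm wide, 10 thick, beside the tray outside the near rail, at frame x -62 mm. Top face 70 mm above the counter when up, 57 mm at the bottom. It can be pressed anywhere along its length and a fingertip can slide along it. Moves down with the catch.
- bolt_top (a point): Centre of the top of the catch's bolt, a steel block 16 mm long (along y) and 36 mm wide in the middle of the track, at frame x 0, y 0; 56 mm above the counter when up.
- tab (a point): Centre of the tray's push tab, an upright wooden plate sticking out from the tray's -x side over the catch bar: 10 mm thick along frame y, frame x -80 to -31 mm, 76 to 106 mm above the counter, 20 mm ahead (+y) of the tray's origin, so parked means frame y over 93 mm. Pushed on its -y face: a finger pressing on the bar behind (-y of) the tab meets that face when it moves along +y.
- jar0_mid (a point): Half-way up a loose spice jar standing in the tray, 36 mm across and 58 mm high, its foot 59 mm above the counter. z is up. Rides along in the tray.
- jar1_mid (a point): Half-way up a loose spice jar standing in the tray, 36 mm across and 58 mm high, its foot 59 mm above the counter. z is up. Rides along in the tray.
- jar2_mid (a point): Half-way up a loose spice jar standing in the tray, 36 mm across and 58 mm high, its foot 59 mm above the counter. z is up. Rides along in the tray.
- shaker_mid (a point): Half-way up a loose steel salt shaker, 40 mm across, 72 mm high, beyond the slide. Leave alone.
- spoon_grip (a point): On the handle of a loose wooden spoon, 170 mm long, lying on the counter in front of the slide. Leave alone.
- bottle0_mid (a point): Half-way up a loose glass bottle, 72 mm across, 210 mm high. Leave alone.
- bottle1_mid (a point): Half-way up a loose glass bottle with a paper label, 72 mm across, 210 mm high. Leave alone.
- candle_mid (a point): Half-way up a loose amber candle jar, 72 mm across, 85 mm high. Leave alone.
There are look-alikes about, which are no part of the job. Leave any pink look-alike of the part that bears jar1_mid alone.

How it is judged (in metres and radians):
On the way, in this order (a step that is already met when the one before it is completed fails the run):
1. the catch is held down while the tray's front edge is still short of the bolt (value of joint catch above 0.0088 m and y of tab in the frame of slide below -0.052 m).
2. the tray's front edge has gone in over the held-down bolt (y of tab in the frame of slide above -0.045 m and value of joint catch above 0.007 m).
At the end, for the whole second after the job is handed in: The tray is wholly past the bolt (tab more than 91 mm beyond it along the slide), at rest, the catch has sprung back up behind it (pressed less than 2 mm), and the three jars stand upright in the tray (within 0.15 rad) (y of tab in the frame of slide above 0.091 m and value of joint catch below 0.002 m and linear speed of tray below 0.01 m/s and angle between each of jar0_mid, jar1_mid, jar2_mid's own z axis and vertical below 0.15 rad and height (world z) of jar0_mid between 0.083 and 0.095 m and height (world z) of jar1_mid between 0.083 and 0.095 m and height (world z) of jar2_mid between 0.083 and 0.095 m); the robot touches nothing.
It fails at once if another thing on the counter is pushed along, knocked over or carried (moved by 30 mm) (distance of any of shaker_mid, spoon_grip, bottle0_mid, bottle1_mid, candle_mid from where it was at the start of the episode above 0.03 m).
It fails at once if a spice jar is lifted (height (world z) of any of jar0_mid, jar1_mid, jar2_mid above 0.115 m).
It fails at once if a spice jar is knocked over or off the tray (height (world z) of any of jar0_mid, jar1_mid, jar2_mid below 0.075 m or angle between any of jar0_mid, jar1_mid, jar2_mid's own z axis and vertical above 0.5 rad).
It also fails if it takes over 38 s, if anything falls off the work surface, if the arm or the gripper's body presses on something with over 40 N, if the wrist force passes 120 N, or if a joint passes its speed limit or range.

## Robot

A 6-joint arm with a two-finger parallel gripper is mounted at the origin on the work surface. World frame = base frame: x ahead of the robot, y to its left, z up, the work surface at z = 0. Lengths are in m, angles in degrees, forces in N, time in s.
With the tool pointing down it reaches from about 0.35 to 0.875 m from the base axis. Payload 4.2 kg.
Tool frame: the origin (TCP) lies midway between the tips of the shut fingers; the grasp point (between the pads) lies 19 mm behind it; x points along the fingers, y is the direction in which the jaws open and shut, and the axes are right-handed (so a half turn about x gives the same grasp; the last joint's range is limited). The gripper opens to 87 mm and grips with 3 to 60 N. Pads are 19 mm wide; open, the fingers measure 117 mm over their backs; the gripper's body (75 mm by 190 mm) begins 51 mm behind the grasp point.
Start: joints at [81.853, 22.042, 0.453, 0, -68.411, -14.817], TCP at [0.244, 0.575, 0.223] pointing down, gripper open.
Joint ranges: [-179.83, 179.83], [-69.29, 118.12], [-61.27, 80.66], [-181.25, 117.63], [-171.15, -9.14], [-177.46, 177.46]. Speed limits (degrees/s): [159.86, 159.86, 180, 180, 180, 180].

## Interface

Orientations are given as a 3x3 rotation matrix whose columns are the frame's x, y, z axes.
In Python, from station import r gives the robot as it stands.
- The arm moves only by the tool play_rows, never from a script. Its argument "plan" is a list that holds one entry, the list of rows, each a list of 6 numbers: the shift along the tool's x, y, z in cm, then the turn, a rotation vector about the tool's x, y, z in units of 10 degrees (1.0 is 10 degrees). A call has 1 to 5 rows; each row is the pose to reach, as a shift and turn from the pose commanded when the call began, along the tool's axes at that moment; what a row does not reach only later rows make up. A row lasts 1/8 s, in which the tool goes at most 62.5 mm and 10.7 degrees, less where a joint would pass 70% of its speed; a pose out of reach is approached as far as the arm can. A call with a gripper value outside its range is refused whole. "hand" is the opening, from 0 (shut) to 1 (fully open), set as the call begins (left out, the last holds). The fingers move at their own pace and stop on an object; the grip force is fixed at half the most. Time passes only in rows, so rows that repeat a pose let the fingers close. It gives the time, the measured TCP pose, the force and the opening at its end, in the units of the state.
- r.sense(): the state, without advancing time (a new reading comes with each control period).
- r.capture(name): name is "side" or "top"; returns (picture, depth): 384x512x3 uint8, blue, green, red; 384x512 float32, m along the optical axis (not along the pixel's ray), 0 where there is no reading.
- r.get_calibration(name): a dict with "vfov" (degrees; the focal length in pixels is half the picture's height over the tangent of half this angle, whatever the lens; pixels are square), "cx", "cy" (the principal point, pixels), "distortion" ([k1, k2, p1, p2, k3] as OpenCV has them; the pictures are not rectified), "rvec" (rotation vector, rad) and "tvec" (3), from world to camera coordinates, as OpenCV has them. Camera axes: x right, y down, z forward; pixel columns grow to the right and rows downward; lengths in m; the calibration is good to about 2 mm. A picture is of the moment at which its call begins. get_calibration takes no time and is no camera call.
- r.finish_job(): hands the job in, once; it reports no verdict.
The state is a dict: "time_s": time; "joints": joint angles; "joint_velocities": joint speeds; "effort": joint torques, N m; "tcp_pos": TCP position; "ee_rot": TCP orientation; "wrist_force": force on the tool from outside, world axes, zero at the start; "moment": the same for the moment, N m; "gripper_width": opening from 0.0 (shut) to 1.0 (fully open).
Only numpy, scipy, OpenCV 4.12 (cv2) and the standard library are available. Lean on these libraries where they do the work, as an engineer would, in place of code of your own. Each camera call takes 0.05 s, during which the arm holds its last target.

## Working session

There is one attempt and no reset: what is moved stays moved. The work goes in short steps, Python scripts to look and compute and a tool call to move; the robot and the scene stay as the last step left them, time stands still between calls to the robot, and variables do not carry over. Pictures are saved under pics/ and viewed, and the job is handed in when it is done.

Besides the shell and the picture viewer there is one more tool, called after "Emit:" as a command line: name --argument value ..., lists and objects as JSON in quotes. play_rows: Moves the arm, as the interface text tells. Its arguments: {"type":"object","properties":{"plan":{"type":"array","items":{"type":"array","items":{"type":"array","items":{"type":"number"}}}},"hand":{"type":"number"}},"required":["plan"]}

```bash
ls; mkdir -p pics; python3 - <<'E'
from station import r
import cv2,numpy as np
for n in("side","top"):
    p,d=r.capture(n);cv2.imwrite(f"pics/{n}0.png",p);np.save(f"{n}0.npy",d);print(n,r.get_calibration(n))
print(r.sense())
E
```

```text
pics
side {'vfov': 44.085693347025845, 'cx': 261.29597597928637, 'cy': 194.0886797439965, 'distortion': array([0.02074684, 0.        , 0.        , 0.        , 0.        ]), 'rvec': array([ 2.23592569, -0.875876  ,  0.35522696]), 'tvec': array([-0.43387891,  0.36850464,  1.1452023 ])}
top {'vfov': 48.803681792853176, 'cx': 251.70597261377534, 'cy': 188.17291153716826, 'distortion': array([-0.06663172,  0.        ,  0.        ,  0.        ,  0.        ]), 'rvec': array([ 2.12047823, -2.14101269,  0.1861595 ]), 'tvec': array([0.03920997, 0.63360462, 1.24755522])}
{'time_s': 0.1, 'joints': array([ 8.18542033e+01,  2.20860244e+01,  3.86794566e-01, -2.62206722e-02,
       -6.84104695e+01, -1.48139043e+01]), 'joint_velocities': array([-0.01940711, -0.11231657,  0.119184  ,  0.08305157, -0.10333465,
       -0.1380184 ]), 'effort': array([-1.09352230e-03, -3.91692567e+01,  1.87934089e+01,  4.23193529e+00,
        1.34457907e-02, -7.27017687e-05]), 'tcp_pos': array([0.24359809, 0.57498298, 0.22156458]), 'ee_rot': array([[-6.92518906e-04, -3.90238335e-01, -9.20713616e-01],
       [-1.83496599e-03, -9.20711790e-01,  3.90238942e-01],
       [-9.99998077e-01,  1.95972602e-03, -7.84637530e-05]]), 'wrist_force': array([-0.96418647,  0.19916567,  0.01727534]), 'moment': array([-0.00745134, -0.00772716, -0.02562054]), 'gripper_width': 1.0014336299561886}
```

View pics/side0.png

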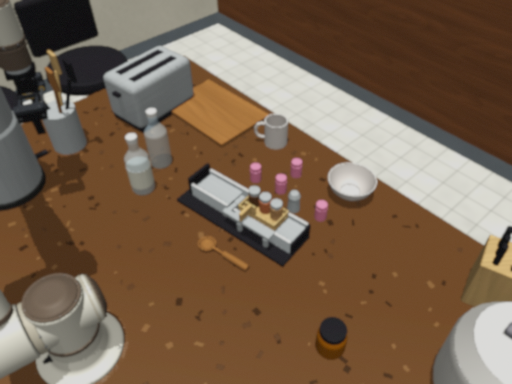

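View pics/top0.png

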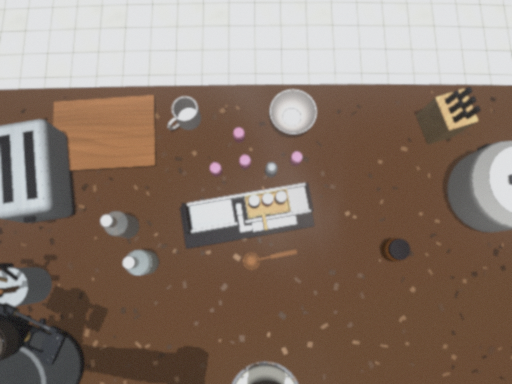

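The real tray with white-capped jars is in the slide at top view (267,205). The four pink-capped look-alikes at (215,168), (245,160), (239,132) and (297,157) stand loose behind the slide. I'll enlarge the crop to confirm.

```bash
python3 - <<'E'
import cv2
p=cv2.imread("pics/top0.png")[120:275,165:335]
cv2.imwrite("pics/topc.png",cv2.resize(p,None,fx=4.6,fy=3.8*4.6/4.6,interpolation=2) if 0 else cv2.resize(p,None,fx=3.8,fy=3.8,interpolation=cv2.INTER_CUBIC))
p=cv2.imread("pics/side0.png")[150:270,165:335]
cv2.imwrite("pics/sidec.png",cv2.resize(p,None,fx=4.5,fy=4.5,interpolation=cv2.INTER_CUBIC))
E
```

```text
(no output)
```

View pics/topc.png

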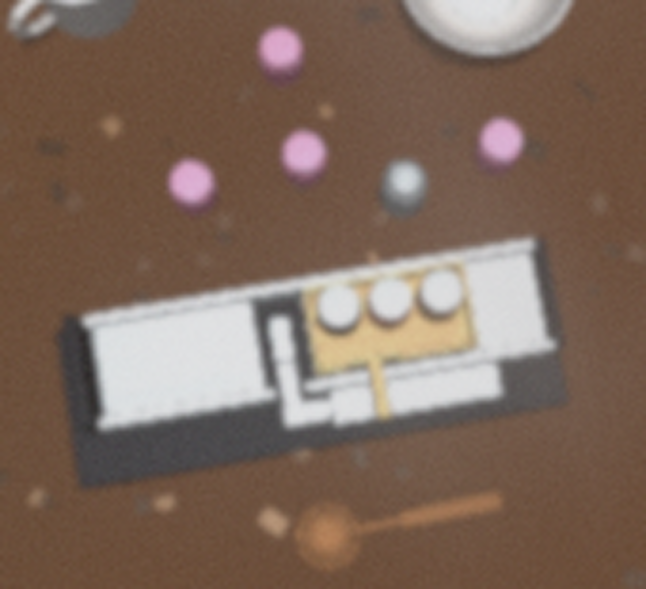

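View pics/sidec.png

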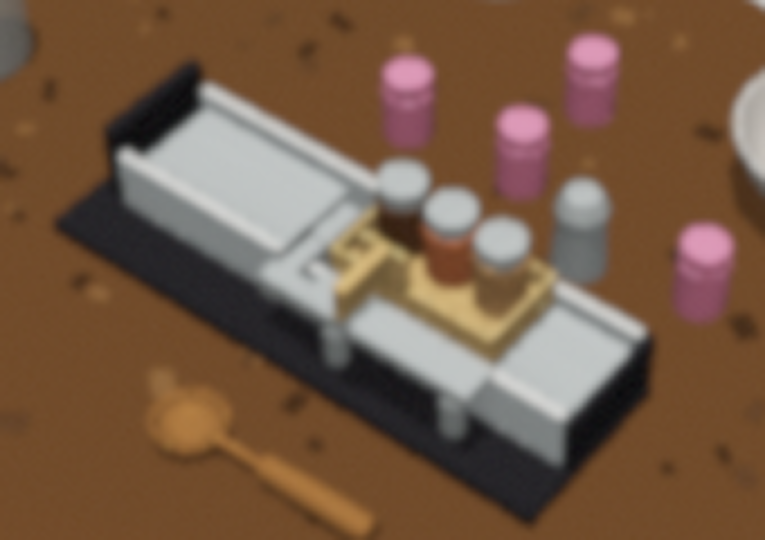

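```bash
cat >h.py <<'E'
from station import r
import cv2,numpy as np
from scipy.optimize import least_squares
def proj(n,P):
    c=r.get_calibration(n);f=192/np.tan(np.radians(c['vfov'])/2)
    K=np.array([[f,0,c['cx']],[0,f,c['cy']],[0,0,1]])
    return cv2.projectPoints(np.array(P,float).reshape(-1,1,3),c['rvec'],c['tvec'],K,c['distortion'])[0].reshape(-1,2)
def w(q,F):
    F=np.array(F,float)/1000;c,s=np.cos(q[2]),np.sin(q[2])
    return np.c_[q[0]+c*F[:,0]-s*F[:,1],q[1]+s*F[:,0]+c*F[:,1],F[:,2]]
E
cat >fit.py <<'E'
from h import *
T=[((80,487),(-88.5,185,5)),((567,402),(-88.5,-225,5)),((502,397),(-76,-165,70)),((333,425),(-76,-30,70)),((538,240),(45.5,-225,58)),((85,318),(45.5,157,58))]
S=[((58,225),(-88.5,185,5)),((530,520),(-88.5,-225,5)),((465,393),(-76,-165,70)),((648,332),(45.5,-225,58)),((113,128),(-45.5,169,78)),((195,68),(45.5,169,78))]
tp=np.array([a for a,_ in T])/3.8+[165,120]; sp=np.array([a for a,_ in S])/4.5+[165,150]
tab=np.array([(381,413),(379,357)])/3.8+[165,120]
tf=lambda q:[(-80,q[3]*1000,106),(-35,q[3]*1000,106)]
fun=lambda q:np.r_[(proj("top",w(q,[b for _,b in T]))-tp).ravel(),(proj("side",w(q,[b for _,b in S]))-sp).ravel(),(proj("top",w(q,tf(q)))-tab)[:,0]]
s=least_squares(fun,[.5,0,.1,-.06],loss='soft_l1');print(s.x);print(s.fun.round(1))
q=s.x
for n,o,sc,sz,src in(("top",(165,120),3.8,(170,155),"top0"),("side",(165,150),4.5,(170,120),"side0")):
    p=cv2.imread(f"pics/{src}.png")[o[1]:o[1]+sz[1],o[0]:o[0]+sz[0]];p=cv2.resize(p,None,fx=sc,fy=sc,interpolation=2)
    t=q[3]*1000
    for box,col in (([-76,-48,-165,-30,70],(0,0,255)),([-88.5,45.5,-225,185,5],(0,255,0)),([-45.5,45.5,-225,157,58],(255,0,0)),([-80,-31,t-5,t+5,106],(255,0,255)),([-18,18,-8,8,56],(0,255,255)),([-35,35,t-85,t+45,65],(255,255,0))):
        a,b,c,d,z=box
        P=proj(n,w(q,[(a,c,z),(b,c,z),(b,d,z),(a,d,z)]));cv2.polylines(p,[((P-o+.0)*sc).astype(int)],True,col,1)
    cv2.imwrite(f"pics/{n}_fit.png",p)
E
python3 fit.py
```

```text
[ 0.57020865  0.07225654  0.16125825 -0.06852505]
[-0.1  0.3  0.3  0.4  0.2 -0.8  0.4 -0.4  2.  -1.2 -1.4 -0.9 -1.6 -0.4
 -0.2  0.8 -0.1  0.7  2.2  0.7 -3.  -1.1 -1.  -3.5  1.1 -1.1]
```

View pics/top_fit.png

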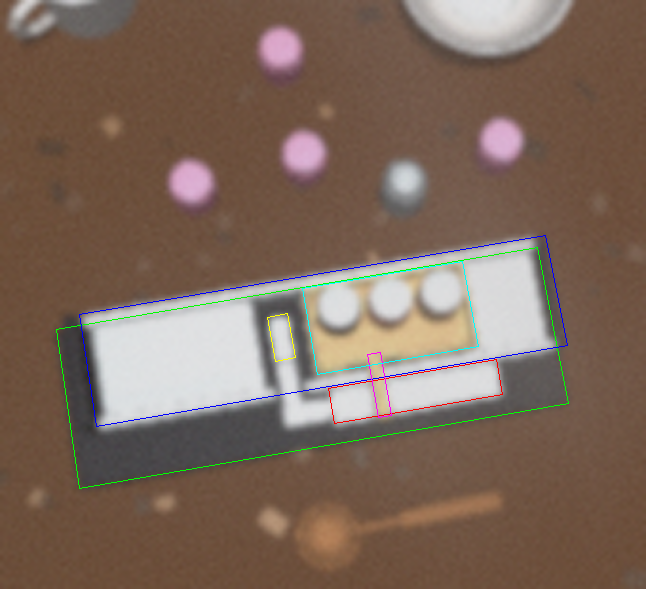

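View pics/side_fit.png

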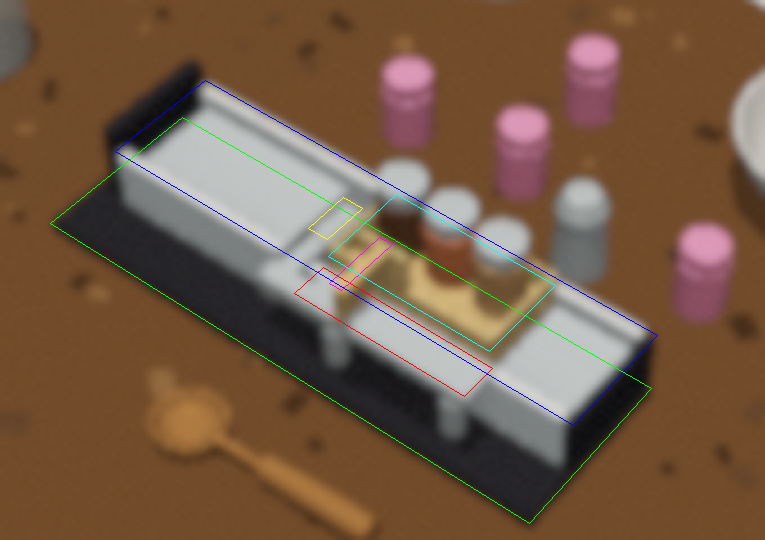

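```bash
cat >go.py <<'E'
import sys
from h import *
from scipy.spatial.transform import Rotation as R
q=[.5702,.07226,.16126]
s=r.sense();c,sn=np.cos(q[2]),np.sin(q[2])
fy=np.array([-sn,c,0]);RT=np.c_[[0,0,-1],-fy,np.cross([0,0,-1],-fy)]
Rc=np.array(s['ee_rot']);p=np.array(s['tcp_pos'])
Fr=np.array([[c,-sn,0],[sn,c,0],[0,0,1]])
print("t",s['time_s'],"frame pos mm",(Fr.T@(p-[q[0],q[1],0])*1000).round(1),"F frame",(Fr.T@s['wrist_force']).round(1),"w",round(s['gripper_width'],3))
for a in sys.argv[1:]:
    x,y,z=map(float,a.split(','))
    T=w(q,[(x,y,z)])[0]
    print(a,"world",T.round(3),"shift cm",(Rc.T@(T-p)*100).round(2),"turn",(R.from_matrix(Rc.T@RT).as_rotvec(degrees=True)/10).round(3))
E
python3 go.py -- 2>/dev/null || true; python3 go.py " -62,-98,300" " -62,-98,120"
python3 - <<'E'
from h import *
d=np.load('top0.npy')
c=r.get_calibration('top');f=192/np.tan(np.radians(c['vfov'])/2);Rm=cv2.Rodrigues(c['rvec'])[0]
for u,v in((105,222),(130,263),(118,225),(140,262),(396,249)):
    z=np.median(d[v-1:v+2,u-1:u+2]);P=Rm.T@(np.array([(u-c['cx'])/f*z,(v-c['cy'])/f*z,z])-c['tvec']);print(u,v,P.round(3))
E
```

```text
t 0.1 frame pos mm [-241.6  548.6  221.6] F frame [-0.9  0.4  0. ] w 1.001
t 0.1 frame pos mm [-241.6  548.6  221.6] F frame [-0.9  0.4  0. ] w 1.001
 -62,-98,300 world [ 0.525 -0.034  0.3  ] shift cm [ -7.75  45.15 -49.67] turn [-3.221e+00  3.000e-03 -1.100e-02]
 -62,-98,120 world [ 0.525 -0.034  0.12 ] shift cm [ 10.25  45.12 -49.67] turn [-3.221e+00  3.000e-03 -1.100e-02]
105 222 [0.519 0.425 0.212]
130 263 [0.41  0.355 0.21 ]
118 225 [0.516 0.408 0.154]
140 262 [0.413 0.342 0.157]
396 249 [ 0.444 -0.388  0.085]
```

Emit:
play_rows --plan '[[[-5,0,0,0,0,0],[-9,0,0,0,0,0],[-9,45.15,-49.67,-3.22,0,0],[-9,45.15,-49.67,-3.22,0,0],[-9,45.15,-49.67,-3.22,0,0]]]' --hand 0

```text
time_s: 0.72
tcp_pos: [0.3226, 0.4033, 0.3121]
ee_rot: [[-0.0, 0.167, -0.986], [-0.001, -0.986, -0.167], [-1.0, 0.001, 0.0]]
wrist_force: [0.7, 0.0, 0.2]
gripper_width: 0.515
```

```bash
python3 go.py " -62,-98,310"
```

```text
t 0.725 frame pos mm [-191.2  366.5  312.1] F frame [ 0.7 -0.1  0.2] w 0.515
 -62,-98,310 world [ 0.525 -0.034  0.31 ] shift cm [  0.23  46.53 -12.6 ] turn [ 0.039  0.002 -0.003]
```

Emit:
play_rows --plan '[[[0,46.5,-12.6,0,0,0],[0,46.5,-12.6,0,0,0],[0,46.5,-12.6,0,0,0],[0,46.5,-12.6,0,0,0],[0,46.5,-12.6,0,0,0]]]'

```text
time_s: 1.35
tcp_pos: [0.4516, 0.1186, 0.3125]
ee_rot: [[-0.0, 0.161, -0.987], [0.0, -0.987, -0.161], [-1.0, -0.0, -0.0]]
wrist_force: [2.0, 0.4, -0.2]
gripper_width: 0.019
```

```bash
python3 go.py " -62,-98,310"
```

```text
t 1.35 frame pos mm [-109.6   64.8  312.5] F frame [ 2.   0.  -0.2] w 0.019
 -62,-98,310 world [ 0.525 -0.034  0.31 ] shift cm [ 0.24 16.28 -4.75] turn [ 0.002 -0.     0.001]
```

Emit:
play_rows --plan '[[[0,16.3,-4.75,0,0,0],[0,16.3,-4.75,0,0,0],[0,16.3,-4.75,0,0,0],[0,16.3,-4.75,0,0,0],[0,16.3,-4.75,0,0,0]]]'

```text
time_s: 1.98
tcp_pos: [0.5241, -0.0326, 0.3121]
ee_rot: [[-0.001, 0.16, -0.987], [0.0, -0.987, -0.16], [-1.0, -0.0, 0.001]]
wrist_force: [0.2, 0.3, -0.4]
gripper_width: 0.005
```

```bash
python3 go.py " -62,-98,110"
```

```text
t 1.975 frame pos mm [-62.3 -96.1 312.1] F frame [ 0.3  0.3 -0.4] w 0.005
 -62,-98,110 world [ 0.525 -0.034  0.11 ] shift cm [20.21  0.19 -0.05] turn [-0.003  0.006  0.002]
```

Emit:
play_rows --plan '[[[6,0.5,0,0,0,0],[12,0.5,0,0,0,0],[17,0.5,0,0,0,0],[20,0.5,0,0,0,0],[20,0.5,0,0,0,0]]]'

```text
time_s: 2.6
tcp_pos: [0.5233, -0.0367, 0.1107]
ee_rot: [[-0.005, 0.162, -0.987], [-0.001, -0.987, -0.162], [-1.0, 0.0, 0.006]]
wrist_force: [0.2, -0.1, 0.3]
gripper_width: 0.008
```

```bash
python3 go.py " -62,-101,56"; python3 - <<'E'
from h import *
p,d=r.capture("side");cv2.imwrite("pics/s1.png",cv2.resize(p[130:270,165:335],None,fx=4.2,fy=4.2,interpolation=2))
p,d=r.capture("top");cv2.imwrite("pics/t1.png",cv2.resize(p[120:275,165:335],None,fx=3.8,fy=3.8,interpolation=2))
E
```

```text
t 2.6 frame pos mm [ -63.8 -100.   110.7] F frame [ 0.2 -0.1  0.3] w 0.008
 -62,-101,56 world [ 0.525 -0.037  0.056] shift cm [ 5.47  0.1  -0.21] turn [ 0.011  0.032 -0.   ]
```

View pics/s1.png

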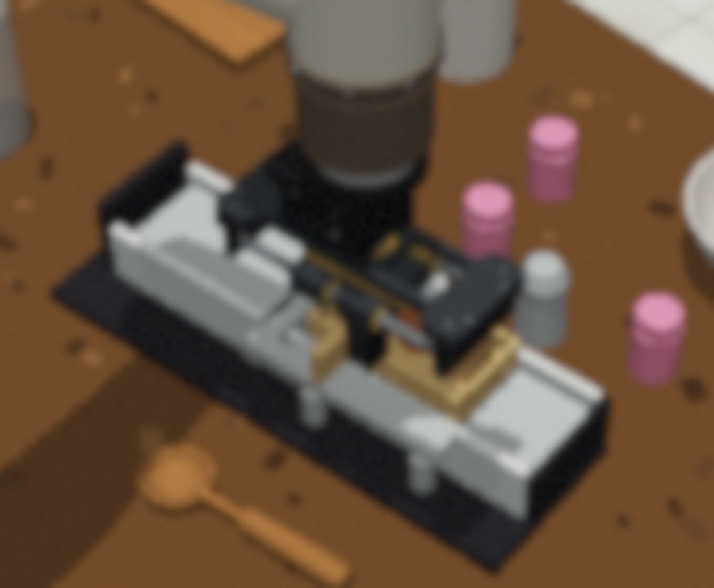

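View pics/t1.png

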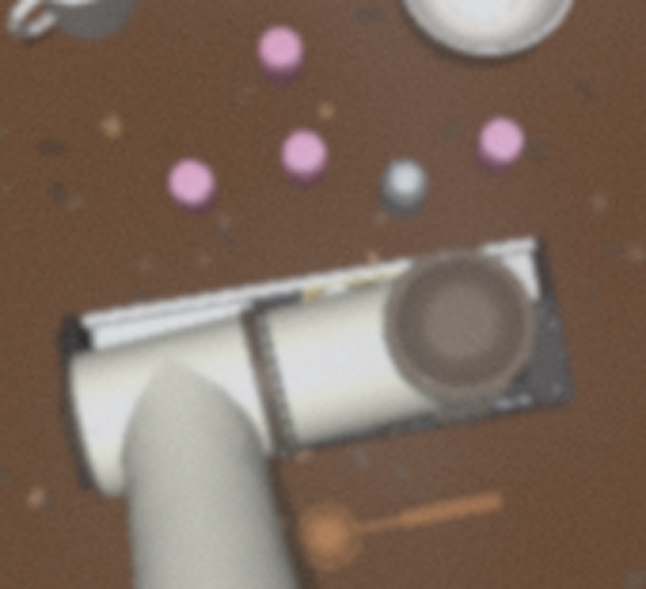

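Emit:
play_rows --plan '[[[2,0.1,-0.2,0,0,0],[3.5,0.1,-0.2,0,0,0],[4,0.1,-0.2,0,0,0],[4.5,0.1,-0.2,0,0,0],[4.5,0.1,-0.2,0,0,0]]]'

```text
time_s: 3.32
tcp_pos: [0.5278, -0.0381, 0.068]
ee_rot: [[0.001, 0.161, -0.987], [0.0, -0.987, -0.161], [-1.0, 0.0, -0.001]]
wrist_force: [-1.0, -0.1, 2.3]
gripper_width: 0.003
```

```bash
python3 go.py " -62,-101,56"
```

```text
t 3.325 frame pos mm [ -59.6 -102.2   68. ] F frame [-1.   0.   2.3] w 0.003
 -62,-101,56 world [ 0.525 -0.037  0.056] shift cm [ 1.2  -0.12  0.24] turn [ 0.001 -0.004 -0.001]
```

Emit:
play_rows --plan '[[[0.4,0,0.25,0,0,0],[0.8,0,0.25,0,0,0],[1.1,0,0.25,0,0,0],[1.2,0,0.25,0,0,0],[1.2,0,0.25,0,0,0]]]'

```text
time_s: 3.95
tcp_pos: [0.5271, -0.0384, 0.0572]
ee_rot: [[0.005, 0.162, -0.987], [0.0, -0.987, -0.162], [-1.0, 0.001, -0.005]]
wrist_force: [2.2, 1.7, 9.8]
gripper_width: 0.004
```

```bash
python3 go.py " -62,-85,56"
```

```text
t 3.95 frame pos mm [ -60.3 -102.3   57.2] F frame [2.5 1.3 9.8] w 0.004
 -62,-85,56 world [ 0.523 -0.022  0.056] shift cm [ 0.11 -1.73  0.17] turn [ 0.006 -0.026 -0.003]
```

Emit:
play_rows --plan '[[[0,-0.5,0.1,0,0,0],[0,-1.0,0.15,0,0,0],[0,-1.5,0.15,0,0,0],[0,-2.0,0.15,0,0,0],[0,-2.5,0.15,0,0,0]]]'

```text
time_s: 4.58
tcp_pos: [0.5202, -0.0167, 0.0572]
ee_rot: [[0.001, 0.162, -0.987], [-0.004, -0.987, -0.162], [-1.0, 0.004, -0.0]]
wrist_force: [2.2, -11.0, 11.7]
gripper_width: 0.007
```

```bash
python3 go.py " -62,-36,56"
```

```text
t 4.575 frame pos mm [-63.7 -79.8  57.2] F frame [  0.4 -11.2  11.7] w 0.007
 -62,-36,56 world [0.515 0.027 0.056] shift cm [ 0.1  -4.38 -0.17] turn [ 0.007 -0.001 -0.022]
```

```bash
python3 - <<'E'
from h import *
p,d=r.capture("side");cv2.imwrite("pics/s2.png",cv2.resize(p[150:270,165:335],None,fx=4.5,fy=4.5,interpolation=2))
E
python3 go.py " -62,-36,56"
```

```text
t 4.625 frame pos mm [-63.7 -79.3  57.2] F frame [-0.  -9.2 12.9] w 0.002
 -62,-36,56 world [0.515 0.027 0.056] shift cm [ 0.1  -4.33 -0.18] turn [ 0.008 -0.    -0.021]
```

View pics/s2.png

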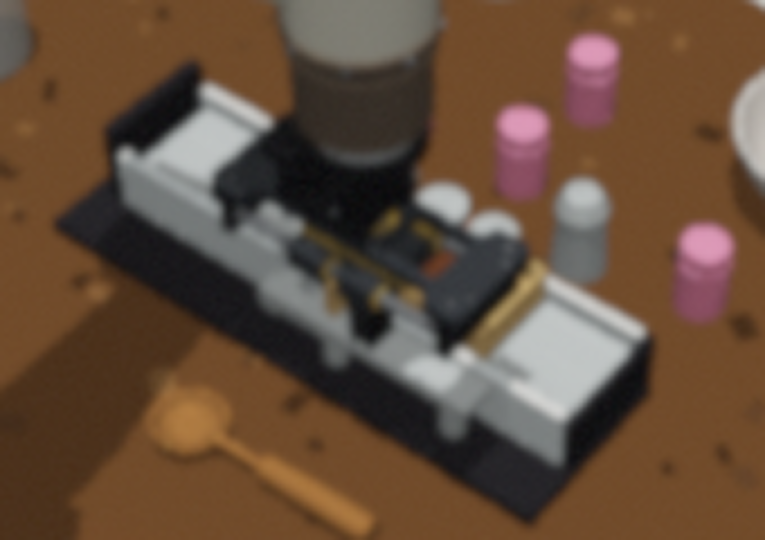

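The tab at crop (335,290) has the finger against it and has moved a few mm. The bar is down and the jars are standing, so I'll continue.

Emit:
play_rows --plan '[[[-0.1,-0.5,0,0,0,0],[-0.1,-1.0,0,0,0,0],[-0.1,-1.5,0,0,0,0],[-0.1,-2.0,0,0,0,0],[-0.1,-2.5,0,0,0,0]]]'

```text
time_s: 5.25
tcp_pos: [0.5155, 0.0087, 0.0574]
ee_rot: [[-0.001, 0.161, -0.987], [-0.003, -0.987, -0.161], [-1.0, 0.003, 0.001]]
wrist_force: [2.4, -7.4, 8.5]
gripper_width: 0.003
```

```bash
python3 go.py " -62,-36,56"
```

```text
t 5.25 frame pos mm [-64.2 -54.   57.4] F frame [ 1.2 -7.7  8.5] w 0.003
 -62,-36,56 world [0.515 0.027 0.056] shift cm [ 0.13 -1.8  -0.22] turn [ 0.003  0.006 -0.015]
```

Emit:
play_rows --plan '[[[0,-0.5,-0.1,0,0,0],[0,-1.0,-0.1,0,0,0],[0,-1.5,-0.1,0,0,0],[0,-1.9,-0.1,0,0,0],[0,-1.9,-0.1,0,0,0]]]'

```text
time_s: 5.88
tcp_pos: [0.5124, 0.0275, 0.0573]
ee_rot: [[-0.003, 0.161, -0.987], [-0.003, -0.987, -0.161], [-1.0, 0.003, 0.003]]
wrist_force: [-0.4, -6.6, 10.7]
gripper_width: 0.002
```

```bash
python3 go.py " -62,-32,80"; python3 - <<'E'
from h import *
p,d=r.capture("side");cv2.imwrite("pics/s3.png",cv2.resize(p[150:270,165:335],None,fx=4.5,fy=4.5,interpolation=2))
E
```

```text
t 5.875 frame pos mm [-64.2 -34.9  57.3] F frame [-1.4 -6.4 10.7] w 0.002
 -62,-32,80 world [0.514 0.031 0.08 ] shift cm [-2.27 -0.29 -0.21] turn [ 0.003  0.018 -0.015]
```

View pics/s3.png

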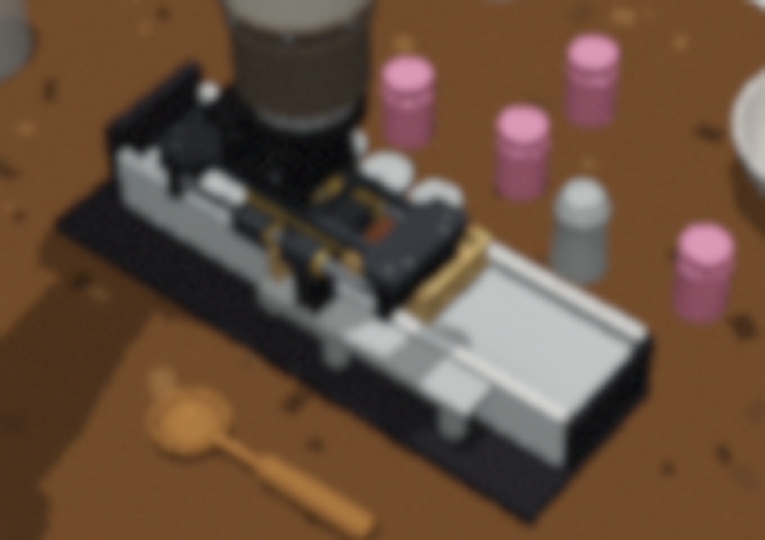

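Tray front is about 30 mm past the bolt, so the tray itself now holds the bolt down. Next I'll raise the fingertips to about 82 mm and keep pushing the tab.

Emit:
play_rows --plan '[[[0,0.3,0.2,0,0,0],[-0.8,0.3,0.2,0,0,0],[-1.6,0.3,0.2,0,0,0],[-2.5,0.3,0.2,0,0,0],[-2.5,0,0.2,0,0,0]]]'

```text
time_s: 6.55
tcp_pos: [0.5114, 0.029, 0.082]
ee_rot: [[0.0, 0.16, -0.987], [0.0, -0.987, -0.16], [-1.0, -0.0, -0.0]]
wrist_force: [0.0, 0.6, -0.4]
gripper_width: 0.008
```

```bash
python3 go.py " -62,80,82"
```

```text
t 6.55 frame pos mm [-65.  -33.2  82. ] F frame [ 0.1  0.6 -0.4] w 0.008
 -62,80,82 world [0.496 0.141 0.082] shift cm [  0.   -11.32  -0.3 ] turn [-0.003 -0.002  0.001]
```

Emit:
play_rows --plan '[[[0,-0.6,-0.1,0,0,0],[0,-1.2,-0.2,0,0,0],[0,-1.8,-0.2,0,0,0],[0,-2.4,-0.2,0,0,0],[0,-3.0,-0.2,0,0,0]]]'

```text
time_s: 7.18
tcp_pos: [0.5068, 0.0579, 0.0812]
ee_rot: [[-0.004, 0.161, -0.987], [-0.003, -0.987, -0.161], [-1.0, 0.002, 0.005]]
wrist_force: [-2.5, -5.6, 4.4]
gripper_width: 0.005
```

Emit:
play_rows --plan '[[[0,-0.6,0,0,0,0],[0,-1.2,0,0,0,0],[0,-1.8,0,0,0,0],[0,-2.4,0,0,0,0],[0,-3.0,0,0,0,0]]]'

```text
time_s: 7.8
tcp_pos: [0.5019, 0.0874, 0.0812]
ee_rot: [[-0.004, 0.161, -0.987], [-0.003, -0.987, -0.161], [-1.0, 0.002, 0.005]]
wrist_force: [-1.1, -5.4, 4.3]
gripper_width: 0.004
```

Emit:
play_rows --plan '[[[0,-0.6,0,0,0,0],[0,-1.2,0,0,0,0],[0,-1.8,0,0,0,0],[0,-2.4,0,0,0,0],[0,-3.0,0,0,0,0]]]'

```text
time_s: 8.43
tcp_pos: [0.497, 0.1168, 0.0812]
ee_rot: [[-0.005, 0.16, -0.987], [-0.004, -0.987, -0.16], [-1.0, 0.003, 0.005]]
wrist_force: [-2.1, -4.8, 5.2]
gripper_width: 0.002
```

```bash
python3 go.py " -62,82,82"; python3 - <<'E'
from h import *
p,d=r.capture("side");cv2.imwrite("pics/s4.png",cv2.resize(p[150:270,165:335],None,fx=4.5,fy=4.5,interpolation=2))
E
```

```text
t 8.425 frame pos mm [-65.1  55.7  81.2] F frame [-2.8 -4.4  5.2] w 0.002
 -62,82,82 world [0.496 0.143 0.082] shift cm [-0.09 -2.62 -0.31] turn [-0.001  0.03  -0.016]
```

View pics/s4.png

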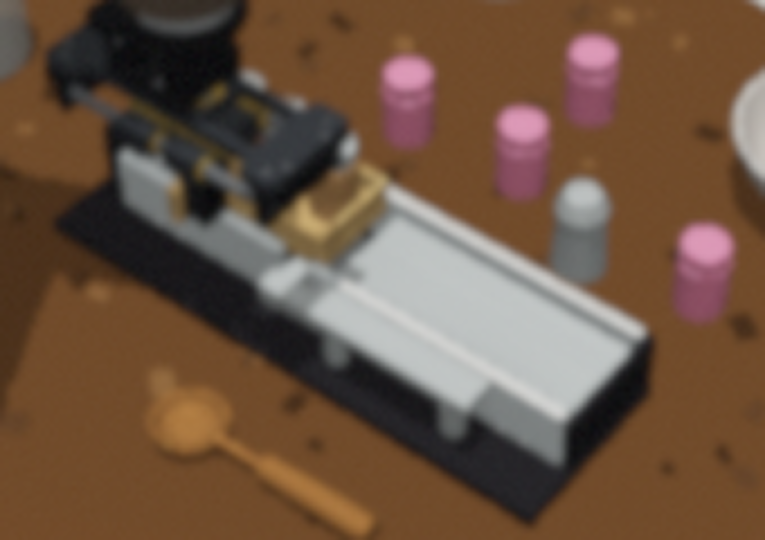

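Emit:
play_rows --plan '[[[0,-0.6,0,0,0,0],[0,-1.2,0,0,0,0],[0,-1.8,0,0,0,0],[0,-2.3,0,0,0,0],[0,-2.7,0,0,0,0]]]'

```text
time_s: 9.1
tcp_pos: [0.4936, 0.1445, 0.081]
ee_rot: [[-0.002, 0.16, -0.987], [-0.001, -0.987, -0.16], [-1.0, 0.001, 0.002]]
wrist_force: [-2.1, -1.3, 0.2]
gripper_width: 0.005
```

```bash
python3 go.py " -62,87,82"; python3 - <<'E'
from h import *
p,d=r.capture("side");cv2.imwrite("pics/s5.png",cv2.resize(p[130:250,155:325],None,fx=4.5,fy=4.5,interpolation=2))
E
```

```text
t 9.1 frame pos mm [-64.   83.6  81. ] F frame [-2.2 -0.9  0.2] w 0.005
 -62,87,82 world [0.495 0.148 0.082] shift cm [-0.1  -0.34 -0.2 ] turn [-0.002  0.014 -0.005]
```

View pics/s5.png

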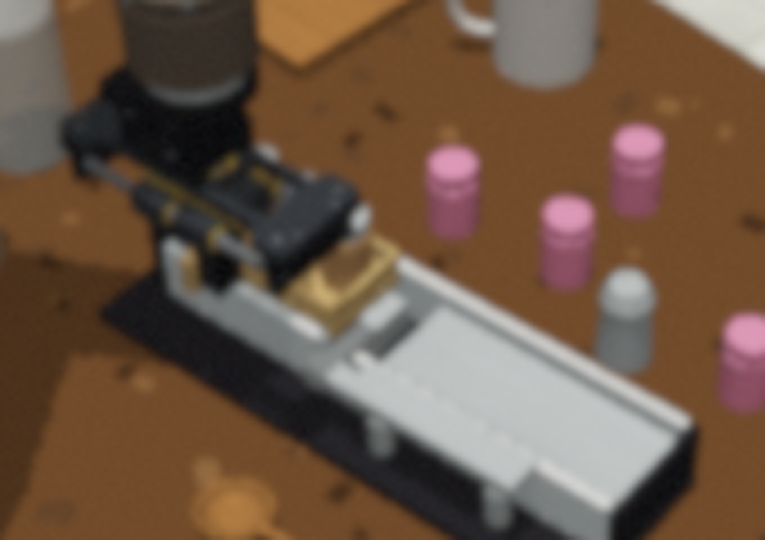

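The bolt has risen behind the tray (385,312). Backing off and lifting clear.

Emit:
play_rows --plan '[[[0,0.5,0,0,0,0],[0,1.2,0.2,0,0,0],[-2,1.2,0.2,0,0,0],[-6,1.2,0.2,0,0,0],[-12,1.2,0.2,0,0,0]]]'

```text
time_s: 9.78
tcp_pos: [0.4937, 0.1318, 0.2014]
ee_rot: [[-0.003, 0.16, -0.987], [-0.002, -0.987, -0.16], [-1.0, 0.001, 0.004]]
wrist_force: [0.5, 0.3, -0.8]
gripper_width: 0.007
```

Emit:
play_rows --plan '[[[-5,0,6,0,0,0],[-5,6,12,0,0,0],[-5,10,12,0,0,0],[-5,10,12,0,0,0],[-5,10,12,0,0,0]]]'

```text
time_s: 10.4
tcp_pos: [0.3924, 0.0145, 0.2518]
ee_rot: [[0.001, 0.159, -0.987], [0.001, -0.987, -0.159], [-1.0, -0.001, -0.001]]
wrist_force: [1.1, -0.2, -0.2]
gripper_width: 0.007
```

```bash
python3 go.py " -62,87,82"; python3 - <<'E'
from h import *
q=[.5702,.07226,.16126]
for n,o in(("side",(155,130)),("top",(155,120))):
    p,d=r.capture(n);p=cv2.resize(p[o[1]:o[1]+130,o[0]:o[0]+170],None,fx=4.5,fy=4.5,interpolation=2)
    P=proj(n,w(q,[(-80,91,106),(-31,91,106)]));P=((P-o)*4.5).astype(int);cv2.line(p,tuple(map(int,P[0])),tuple(map(int,P[1])),(0,0,255),1)
    cv2.imwrite(f"pics/{n}6.png",p)
E
```

```text
t 10.4 frame pos mm [-184.8  -28.5  251.8] F frame [ 1.  -0.4 -0.2] w 0.007
 -62,87,82 world [0.495 0.148 0.082] shift cm [ 17.   -11.56 -12.24] turn [-0.008 -0.008  0.003]
```

View pics/side6.png

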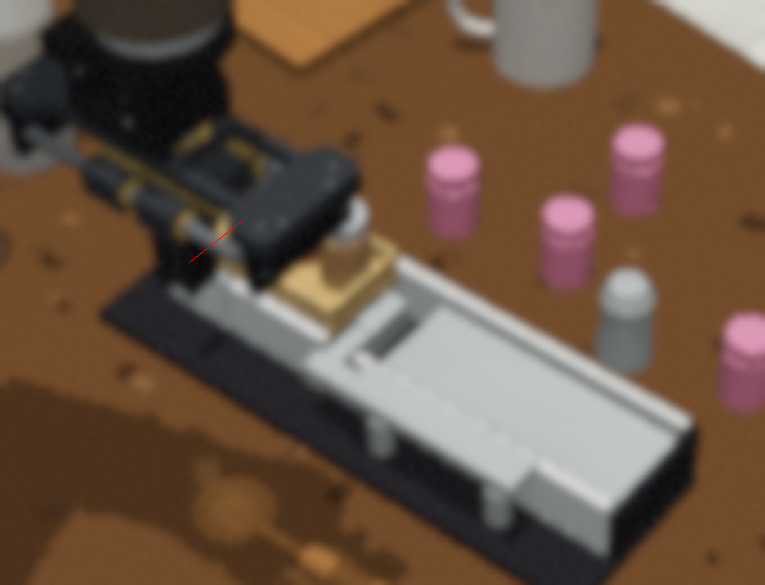

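View pics/top6.png

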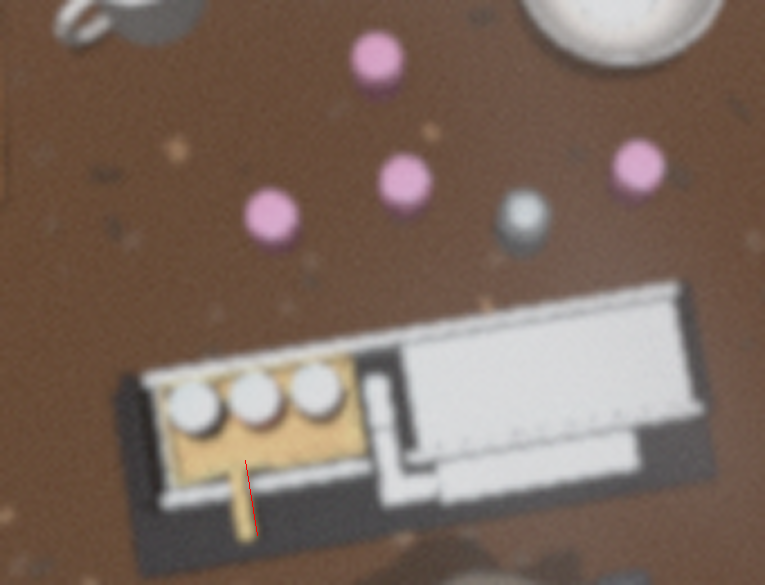

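```bash
python3 - <<'E'
from h import *
q=[.5702,.07226,.16126]
p,d=r.capture("top");d0=np.load("top0.npy")
for y in(-150,-120,-45):
    u,v=proj("top",w(q,[(-62,y,70)]))[0].round().astype(int);print(y,d[v-1:v+2,u-1:u+2].mean(),d0[v-1:v+2,u-1:u+2].mean())
print(r.sense()['wrist_force'])
E
```

```text
-150 1.2704623 1.2701591
-120 1.2691814 1.2703514
-45 1.2661697 1.2684736
[-0.85151243 -0.39124464 -0.38181378]
```

Bar depth matches the start to within 1–2 mm, so the catch is fully up. Handing in.

```bash
python3 -c "
from station import r
print(r.finish_job())"
```

```text
the job is handed in; nothing more can be done
None
```

The tray is parked and I handed the job in at about 10.5 s; the hand-in reports no verdict.

With the gripper shut, I pressed the catch bar to its bottom stop (fingertips 57 mm above the counter). I slid along the bar and pushed the tab until the tray's front was about 30 mm past the bolt. Then I raised the fingertips to about 82 mm, pushed the tray the rest of the way, backed off and lifted clear.

**Last checks:**
- **Tray:** in the top view the tab is roughly 8 mm past the 91 mm line. The finger's final position suggested about 103 mm, so the two estimates differ by a few mm, but both are past the limit.
- **Catch:** the bolt is visibly up behind the tray. The bar's depth is the same as at the start to within 0.3–2.3 mm, so it is back up to about camera accuracy.
- **Jars and other things:** all three jars stand upright in the tray. The shaker and the pink look-alikes are unmoved in the last pictures, and the spoon was unmoved in the part that showed. I did not re-measure the bottles or the candle, but the arm passed about 100 mm above the nearer bottle and stayed away from the candle.
- **Arm:** it is well clear of everything, with about 1 N at the wrist, which is noise.

One unexplained reading: during the raised push there was an extra 4–5 N upward on the finger. It was gone by the end of the push.

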